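Stand a die plate in the corner of the locating fixture and hold it for clamping

TASK

Lift the steel die plate out of the V-block and stand it upright on one of its long thin edges on the base plate of the locating fixture. Set it down and push it gently, without dropping or ramming it, into the corner until a broad face is flush against the long back fence and an end is against the short side fence, and finish while still holding it pressed firmly against both fences, ready for a colleague to clamp it for start-hole drilling. Leave the chuck, the hex key and the bottle where they are.

Things in the scene. Friction and masses are not known exactly. Their poses are not given: they have to be found in the camera images.
- plate_center (a point): Centre of the loose steel die plate, 12 mm thick (its x), 100 mm long (y), 76 mm wide (z), about 0.7 kg; smooth and wet; its holes are only drawn. At the start it leans at 45 degrees in the V-block, broad face (-x) on the flank to the robot's right, long edge (-z) on the other flank; its z axis points up the slope, to the right. Its upper 36 mm are free. Stood upright, this point is 38 mm above its support.
- vblock_vertex (a point): Middle of the bottom line of the V of a fixed steel V-block, 20 mm above the bench. The V is 90 degrees and runs along this point's y axis, roughly fore and aft; the plate leans towards this point's -x. Flanks 40 mm along the slope each; the block is 80 mm long (y), 68 mm wide (x), 48 mm high.
- corner (a point): Corner of the fixed fixture where both fence faces meet the top of the base plate (16 mm above the bench; the plate reaches 140 mm along -x and 140 mm along -y of here). x points square into the back fence, y square into the side fence, z up. The free space is at -x, -y. With the die plate home, its centre is at x -6, y -50, z 38 mm from here.
- back_fence: The long back fence, a fixed rigid ground steel bar 160 mm long (y), 20 mm thick (x), 44 mm high above the base plate, with three sunk screws in its top. Origin: middle of the lower edge of its working face; that face looks along its -x.
- side_fence: The short side fence, a fixed rigid ground steel bar 95 mm long (x), 20 mm thick (y), 44 mm high above the base plate, with two sunk screws in its top. Origin: middle of the lower edge of its working face; that face looks along its -y.
- fixture: The locating fixture as a whole: aluminium base plate 170 x 170 x 16 mm with rows of small holes, carrying both fences; its ground faces are wet with dielectric and slippery. Origin: on the bench, 30 mm in -x and 55 mm in -y of the corner point.
- chuck: Bystander: a small dark steel drill chuck standing on the bench, 43 mm diameter, 66 mm high. Origin: centre of its underside.
- hexkey: Bystander: a dark L-shaped hex key lying flat, 110 x 30 mm, 8 mm thick. Origin: on the bench under the middle of its long arm.
- bottle: Bystander: a white bottle standing on the bench, 52 mm diameter, 130 mm high. Origin: centre of its underside.
There are look-alikes about, which are no part of the job. Of the things like the fixture, leave any that is blue; of the rest the larger one is meant. Of the things shaped like the part that bears plate_center, the bare steel one is meant.

How it is judged:
By the outcome, as a careful person would: the job done as asked, in the order asked, and still so for the second after the job is handed in, while the arm keeps its last pose, push and grip.
It also fails if it takes over 54 s, if anything falls off the work surface, if the arm or the gripper's body presses on something with over 40 N, if the wrist force passes 120 N, or if a joint passes its speed limit or range.

ROBOT

A 7-joint arm with a two-finger parallel gripper is mounted at the origin on the work surface. World frame = base frame: x ahead of the robot, y to its left, z up, the work surface at z = 0. Lengths are in m, angles in rad, forces in N, time in s.
With the tool pointing down it reaches from about 0.425 to 0.875 m from the base axis. Payload 4.7 kg.
Tool frame: the origin (TCP) lies midway between the tips of the shut fingers; the grasp point (between the pads) lies 19 mm behind it; x points along the fingers, z is the direction in which the jaws open and shut, and the axes are right-handed (so a half turn about x gives the same grasp; the last joint's range is limited). The gripper opens to 87 mm and grips with 3 to 60 N. Pads are 19 mm wide; open, the fingers measure 117 mm over their backs; the gripper's body (75 mm by 190 mm) begins 51 mm behind the grasp point.
Start: joints at [1.296, 0.321, -0.07, 1.45, 0.023, 1.371, -0.057], TCP at [0.185, -0.623, 0.223] pointing down, gripper open.
Joint ranges: [-2.86, 2.86], [-0.3, 2.09], [-1.38, 1.24], [0.06, 2.45], [-1.56, 4.7], [0.09, 2.05], [-2.69, 2.69]. Speed limits (rad/s): [2.57, 2.57, 3.14, 3.14, 3.14, 3.14, 3.14].

INTERFACE

Orientations are given as a rotation vector (axis times angle).
In Python, from bench import ctrl, vision, close_job gives the robot as it stands. The module is installed in compiled form; this text tells all that it offers.
- The arm moves only by the tool servo_tool, never from a script. Its argument "commands" is a list that holds one entry, the list of rows, each a list of 7 numbers: the turn, a rotation vector about the tool's x, y, z in degrees, then the shift along the tool's x, y, z in mm, then the finger opening in mm, from 0 to 87. In form: [[[wx, wy, wz, x, y, z, grip], ...]]. A call has 1 to 5 rows; each row is the pose to reach, as a shift and turn from the pose commanded when the call began, along the tool's axes at that moment; what a row does not reach only later rows make up. A row lasts 1/8 s, in which the tool goes at most 62.5 mm and 10.7 degrees, less where a joint would pass 70% of its speed; a pose out of reach is approached as far as the arm can. A call with a gripper value outside its range is refused whole. The fingers move at their own pace and stop on an object; "newtons" is the grip in N (left out, the last holds). Time passes only in rows, so rows that repeat a pose let the fingers close. It gives the time, the measured TCP pose, the force and the opening at its end, in the units of the state.
- ctrl.get_state(): the state, without advancing time (a new reading comes with each control period).
- vision.get_image(name): name is "side" or "top"; returns the picture (420x560x3 uint8, red, green, blue); there is no depth.
- vision.camera_info(name): a dict with "fov_y" (degrees; the focal length in pixels is half the picture's height over the tangent of half this angle, whatever the lens; pixels are square), "cx", "cy" (the principal point, pixels), "pose" (4x4, takes a point from camera to world coordinates). Camera axes: x right, y down, z forward; pixel columns grow to the right and rows downward; lengths in m; the calibration is good to about 2 mm. A picture is of the moment at which its call begins. camera_info takes no time and is no camera call.
- close_job(): hands the job in, once; it reports no verdict.
The state is a dict: "time": time; "joint_positions": joint angles; "qd": joint speeds; "joint_torque": joint torques, N m; "position": TCP position; "tool_rot": TCP orientation; "ft_force": force on the tool from outside, world axes, zero at the start; "torque": the same for the moment, N m; "grip_width": opening from 0.0 (shut) to 1.0 (fully open).
Only numpy, scipy, OpenCV 4.12 (cv2) and the standard library are available. Lean on these libraries where they do the work, as an engineer would, in place of code of your own. Each camera call takes 0.05 s, during which the arm holds its last target. There are 200 camera calls.

## Working session

There is one attempt and no reset: what is moved stays moved. The work goes in short steps, Python scripts to look and compute and a tool call to move; the robot and the scene stay as the last step left them, time stands still between calls to the robot, and variables do not carry over. Pictures are saved under pics/ and viewed, about 8 in all and at most 12, crops included, and the job is handed in when it is done.

Besides the shell and the picture viewer there is one more tool, called after "Request:" by a JSON object that holds its "method" and its "body", one argument or row to a line. servo_tool: Moves the arm, as the interface text tells. Its arguments: {"type":"object","properties":{"commands":{"type":"array"},"newtons":{"type":"number"}},"required":["commands"]}

```bash
mkdir -p pics; python3 - <<'E'
from bench import ctrl, vision
import cv2, numpy as np
s=ctrl.get_state(); print(s)
for n in("side","top"):
    im=vision.get_image(n); np.save(f"pics/{n}0.npy",im); i=vision.camera_info(n); print(n,i)
    cv2.imwrite(f"pics/{n}0.png",cv2.resize(im[:,:,::-1],(800,600),interpolation=cv2.INTER_CUBIC))
E
```

```text
{'time': 0.0, 'joint_positions': array([ 1.29610855,  0.32179968, -0.07009806,  1.45167806,  0.02260937,
        1.37079616, -0.05689202]), 'qd': array([ 0.00011133, -0.00018961, -0.00149734,  0.00258198,  0.00028219,
        0.00150257, -0.00091451]), 'joint_torque': array([-6.21892536e-05, -4.91287315e+01, -4.04046820e-01, -3.12527740e+01,
       -6.38960791e-02,  4.39319573e-02,  1.97041736e-04]), 'position': array([ 0.18491225, -0.62256391,  0.22147523]), 'tool_rot': array([ 0.9949382 ,  1.3337262 , -0.99319671]), 'ft_force': array([ 0.22955509, -0.9423098 ,  0.24035467]), 'torque': array([ 0.06802384,  0.02514259, -0.00530401]), 'grip_width': 1.0020006935126684}
side {'fov_y': 53.00109866018513, 'cx': 280.7468868300512, 'cy': 205.84768413712416, 'pose': array([[ 0.99938343,  0.03443946, -0.00683255,  0.55918419],
       [ 0.02625005, -0.60365654,  0.79681222, -1.04359133],
       [ 0.02331727, -0.79650028, -0.60418838,  0.78255824],
       [ 0.        ,  0.        ,  0.        ,  1.        ]])}
top {'fov_y': 51.70945864899723, 'cx': 273.5084108624651, 'cy': 212.06522732338985, 'pose': array([[-0.02400417, -0.98855834,  0.14891676,  0.39221157],
       [-0.99962506,  0.02177148, -0.0166052 , -0.07934222],
       [ 0.01317307, -0.14925952, -0.9887103 ,  1.00103202],
       [ 0.        ,  0.        ,  0.        ,  1.        ]])}
```

View pics/side0.png

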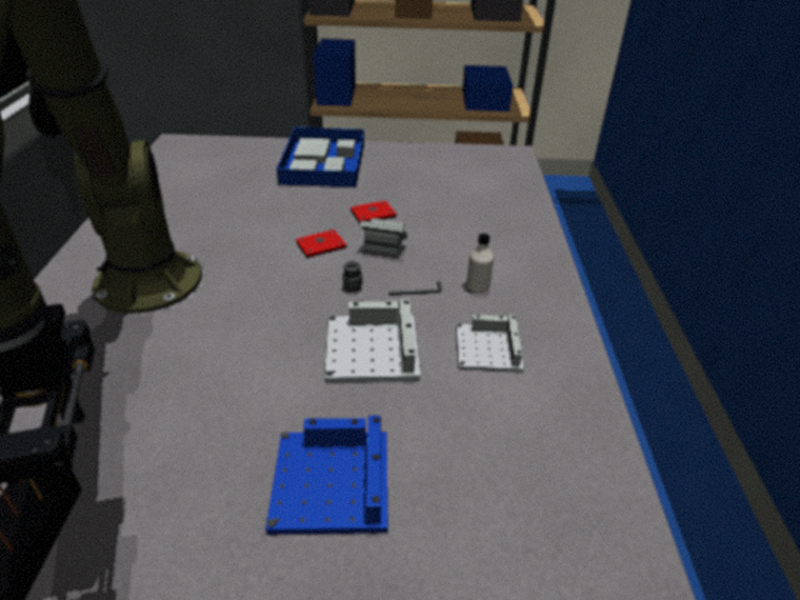

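View pics/top0.png

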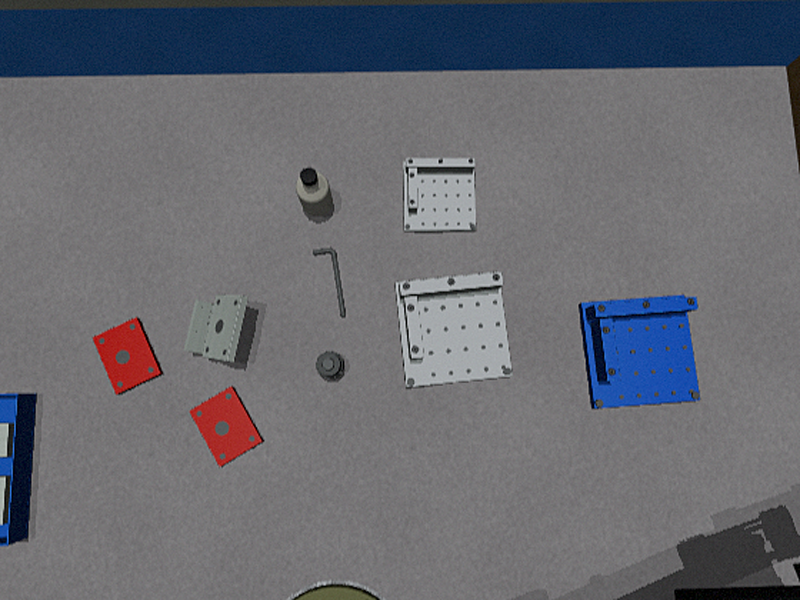

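Candidates for the fixture in the top view (800x600): blue at (640,350), small bare at (440,195), large bare at (455,330). I choose the large bare one. Candidates for the plate: red at (128,355) and (226,427), steel in the V-block at (222,328). I choose the steel one and check both choices in one crop.

```bash
cat > h.py <<'E'
from bench import ctrl, vision
import cv2, numpy as np
from scipy.spatial.transform import Rotation as R
def ray(n,u,v):
    i=vision.camera_info(n); f=210/np.tan(np.radians(i["fov_y"]/2)); P=np.array(i["pose"])
    return P[:3,3],P[:3,:3]@np.array([(u-i["cx"])/f,(v-i["cy"])/f,1])
def at(n,u,v,z):
    o,d=ray(n,u,v); return o+d*(z-o[2])/d[2]
def proj(n,p):
    i=vision.camera_info(n); f=210/np.tan(np.radians(i["fov_y"]/2)); P=np.array(i["pose"])
    c=P[:3,:3].T@(np.asarray(p)-P[:3,3]); return c[:2]/c[2]*f+[i["cx"],i["cy"]]
def crop(im,u,v,w,s):
    h=int(w*.75); c=cv2.resize(im[v:v+h,u:u+w,::-1],(int(w*s),int(h*s)),interpolation=cv2.INTER_CUBIC)
    for k in range(0,w,10): cv2.line(c,(int((k+.5)*s),0),(int((k+.5)*s),6),(0,255,255),1); cv2.putText(c,str(u+k),(int(k*s),16),0,.33,(0,255,255),1)
    for k in range(0,h,10): cv2.line(c,(0,int((k+.5)*s)),(6,int((k+.5)*s)),(0,255,255),1); cv2.putText(c,str(v+k),(8,int((k+.5)*s)+4),0,.33,(0,255,255),1)
    return cv2.resize(c,(400,300))
def panel(name,*cs):
    cv2.imwrite(name,np.vstack([np.hstack(cs[:2]),np.hstack(cs[2:])]) if len(cs)>2 else np.hstack(cs))
E
python3 - <<'E'
from h import *
t=np.load("pics/top0.npy");s=np.load("pics/side0.npy")
panel("pics/c0.png",crop(t,122,202,64,6.25),crop(t,270,184,100,4),crop(s,240,145,56,7.14),crop(s,222,203,80,5))
E
```

```text
(no output)
```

View pics/c0.png

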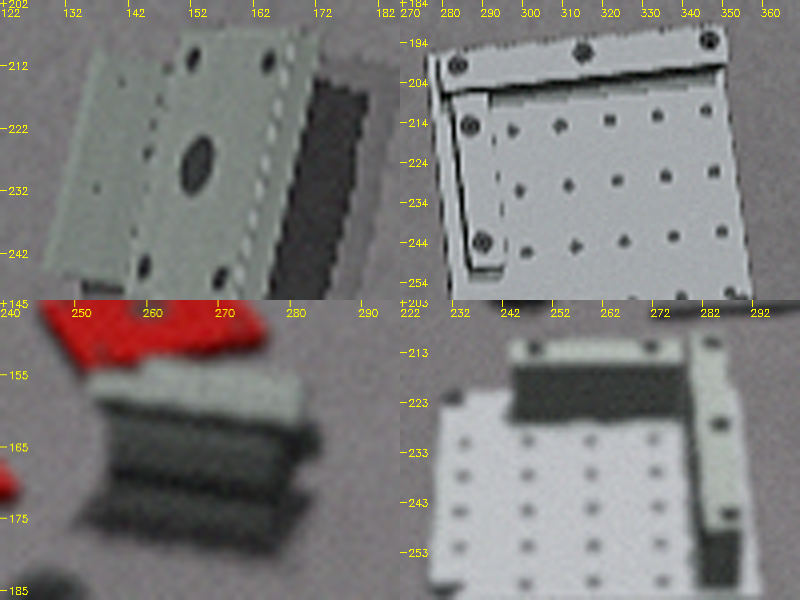

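```bash
python3 - <<'E'
from h import *
t=np.load("pics/top0.npy")
def big(u,v,w,h,s):
    c=cv2.resize(t[v:v+h,u:u+w,::-1],(w*s,h*s),interpolation=cv2.INTER_CUBIC)
    c=cv2.convertScaleAbs(c,alpha=1.3)
    for k in range(0,w,5): cv2.line(c,(int((k+.5)*s),0),(int((k+.5)*s),6),(0,255,255),1); cv2.putText(c,str(u+k),(int(k*s),16),0,.33,(0,255,255),1)
    for k in range(0,h,5): cv2.line(c,(0,int((k+.5)*s)),(6,int((k+.5)*s)),(0,255,255),1); cv2.putText(c,str(v+k),(8,int((k+.5)*s)+4),0,.33,(0,255,255),1)
    return c
cv2.imwrite("pics/c1.png",big(120,200,70,60,10))
# fixture
P=lambda a,b,z:at("top",270+a/4-.5,184+b/4-.5,z)
for nm,a,b in(("bfL",41,93),("bfR",324,64),("sf far",90,95),("sf near",103,270),("bf backL",37,58),("bf backR",323,27)): print(nm,P(a,b,.06).round(4))
print(at("top",357.7,263,.016),at("top",284.2,271,.016))
E
```

```text
bfL [ 0.5455 -0.1092  0.06  ]
bfR [ 0.5583 -0.266   0.06  ]
sf far [ 0.5438 -0.1361  0.06  ]
sf near [ 0.4476 -0.1402  0.06  ]
bf backL [ 0.5651 -0.1075  0.06  ]
bf backR [ 0.5791 -0.2665  0.06  ]
[ 0.4197503 -0.2837246  0.016    ] [ 0.40576822 -0.11675104  0.016     ]
```

View pics/c1.png

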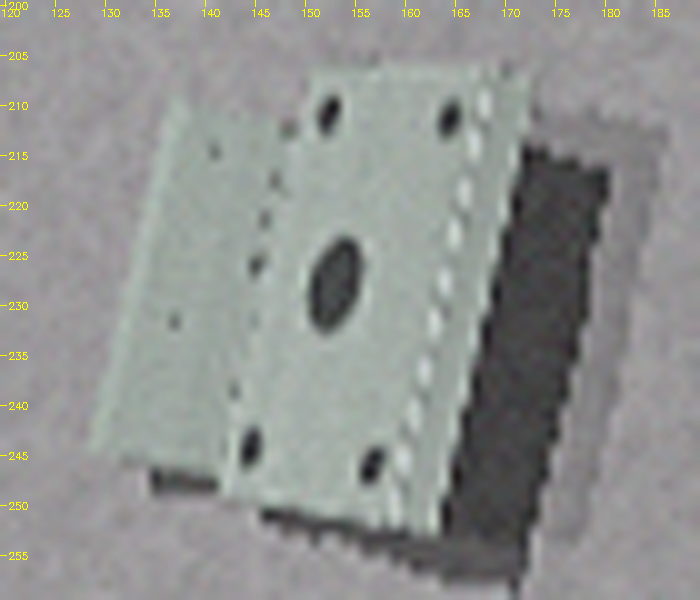

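```bash
cat >> h.py <<'E'
def platepts(q,pts):
    x,y,a,dy=q; c,s=np.cos(a),np.sin(a); vx=np.array([c,s,0]); vy=np.array([-s,c,0]); vz=np.array([0,0,1.])
    xp=(vx+vz)/2**.5; zp=(vz-vx)/2**.5; v=np.array([x,y,.02])
    return [v+xp*p[0]/1e3+vy*(p[1]/1e3+dy)+zp*p[2]/1e3 for p in pts],(vx,vy,xp,zp,v)
E
python3 - <<'E'
from h import *
from scipy.optimize import least_squares
pts=[(12,-50,76),(0,-50,76),(0,50,76),(12,50,76),(12,-50,0),(12,50,0)]
px=np.array([(168.3,206.3),(172.5,207),(163.3,253),(158.8,251.7),(150.3,207.3),(142.3,249)])
f=lambda q:(np.array([proj("top",p) for p in platepts(q,pts)[0]])-px).ravel()
r=least_squares(f,[.41,.2,np.pi/2,0]); print(r.x,np.degrees(r.x[2]),f(r.x).round(1))
c,(vx,vy,xp,zp,v)=platepts(r.x,[(6,0,38),(6,0,48),(6,0,76)]); print("centre,tcp,top",np.round(c,4))
w,h=vx,vy
for sx,sy in((34,-40),(34,40)): print(proj("top",v+vx*sx/1e3+vy*sy/1e3+[0,0,.028]))
s=ctrl.get_state(); T=R.from_rotvec(s["tool_rot"]); print("tool axes\n",T.as_matrix().round(3))
for sg in(1,-1):
    Z=sg*xp; X=-zp; M=np.column_stack([X,np.cross(Z,X),Z]); print(sg,np.degrees((T.inv()*R.from_matrix(M)).as_rotvec()).round(1), np.degrees(R.from_matrix(M).as_rotvec()))
E
```

```text
[-5.00218255  1.1908741   1.39006615 -5.60118416] 79.64492365832452 [-0.2 -0.4  0.4  0.2  0.6  0.   0.2  0.5 -0.1 -1.2 -1.   0.8]
centre,tcp,top [[0.5037 0.1618 0.0511]
 [0.5024 0.1549 0.0582]
 [0.4989 0.1354 0.078 ]]
[-3844.21038162 19256.66109087]
[-4331.11683584 21587.24538041]
tool axes
 [[-0.001  0.959  0.285]
 [ 0.002  0.285 -0.959]
 [-1.    -0.    -0.002]]
1 [-142.8  -14.2   59. ] [-31.16325584  37.3734989   75.23475489]
-1 [25.5 44.1 10.6] [110.97451702  92.53421185 -45.96715003]
```

```bash
cat >> h.py <<'E'
V=np.radians(79.64); vx=np.array([np.cos(V),np.sin(V),0]); vy=np.array([-vx[1],vx[0],0]); vz=np.array([0,0,1.])
xp=(vx+vz)/2**.5; zp=(vz-vx)/2**.5
RG=R.from_matrix(np.column_stack([-zp,np.cross(xp,-zp),xp])); PC=np.array([.5037,.1618,.0511])
def down(az): z=np.array([np.cos(np.radians(az)),np.sin(np.radians(az)),0]); return R.from_matrix(np.column_stack([-vz,np.cross(z,-vz),z]))
def plan(p,Rt):
    s=ctrl.get_state(); T=R.from_rotvec(s["tool_rot"])
    w=np.degrees((T.inv()*Rt).as_rotvec()); d=T.inv().apply(np.asarray(p)-s["position"])*1e3
    print("t",round(s["time"],2),"w",w.round(1),"|w|",round(np.linalg.norm(w),1),"d",d.round(1),"F",s["ft_force"].round(1),"grip",round(s["grip_width"]*87,1)); return w,d
E
python3 - <<'E'
from h import *
t=at("top",231,252,.066); b=at("top",231,256,.05); print("chuck top",t, "side", at("side",352/1.4286,288/1.4286,0),at("side",352/1.4286,265/1.4286,.066))
tcp=PC+.010*zp
# clearance of body (box: back>=70, +-95 jaw, +-37.5 along y) to chuck cylinder
th=np.linspace(0,2*np.pi,40); 
for off in(0,-.01,-.02):
  best=9
  for r in(.0215,):
    for a in th:
      for z in np.linspace(0,.066,12):
        p=np.array([t[0]+r*np.cos(a),t[1]+r*np.sin(a),z])-(tcp+vy*off)
        q=np.array([max(.07-p@zp,0),max(abs(p@xp)-.095,0),max(abs(p@vy)-.0375,0)]); best=min(best,np.linalg.norm(q))
  print(off,best)
w,d=plan([.45,-.40,.25],down(-42))
E
```

```text
chuck top [ 0.44826366 -0.00159923  0.066     ] side [0.44313196 0.00422323 0.        ] [ 0.44555777 -0.00355403  0.066     ]
0 0.0
-0.01 0.0
-0.02 0.0013097655934820318
t 0.1 w [-31.5  -0.1  -0. ] |w| 31.5 d [ -28.2  317.5 -138. ] F [ 0.3  0.7 -0. ] grip 86.8
```

```bash
python3 - <<'E'
from h import *
C=(.4465,-.002); B=at("top",312/1.4286,212/1.4286,.0); print(B, at("side",479/1.4286,288/1.4286,0), at("top",309/1.4286,177/1.4286,.13))
th=np.linspace(0,2*np.pi,40)
for tilt in(10,15,20):
 for off in(-.01,-.015,-.02):
  tc=PC+.010*zp+vy*off; c,s=np.cos(np.radians(tilt)),np.sin(np.radians(tilt))
  back=zp*c-vy*s; lat=vy*c+zp*s; out=[]
  for (cx,cy,r,h) in((*C,.0215,.066),(B[0],B[1],.026,.13)):
    ps=np.array([[cx+r*np.cos(a),cy+r*np.sin(a),z] for a in th for z in np.linspace(0,h,12)])-tc
    q=np.stack([np.maximum(.07-ps@back,0),np.maximum(abs(ps@xp)-.095,0),np.maximum(abs(ps@lat)-.0375,0)],1); out.append(np.linalg.norm(q,axis=1).min())
  print(tilt,off,np.round(out,4))
E
```

```text
[0.69941861 0.03159508 0.        ] [0.7204738  0.02022754 0.        ] [0.71266476 0.02130819 0.13      ]
10 -0.01 [0.0058 0.1202]
10 -0.015 [0.0091 0.1152]
10 -0.02 [0.013  0.1103]
15 -0.01 [0.0125 0.1071]
15 -0.015 [0.0166 0.1023]
15 -0.02 [0.0209 0.0974]
20 -0.01 [0.0203 0.0927]
20 -0.015 [0.0247 0.088 ]
20 -0.02 [0.0291 0.0833]
```

Request:
{"method": "servo_tool", "body": {
  "commands": [
    [[-6,0,0,-6,62,-28,87],[-12,0,0,-12,124,-56,87],[-18,0,0,-18,186,-84,87],[-24,0,0,-24,248,-112,87],[-31,0,0,-28,310,-138,60]]
  ]
}}

```text
time: 0.72
position: [0.4225, -0.4189, 0.2487]
tool_rot: [0.576, 1.493, -0.577]
ft_force: [0.1, -0.9, 0.1]
grip_width: 0.95
```

```bash
cat >> h.py <<'E'
c_,s_=np.cos(np.radians(18)),np.sin(np.radians(18))
back=zp*c_-vy*s_; RT=R.from_matrix(np.column_stack([-back,np.cross(xp,-back),xp])); TG=PC+.011*zp-.012*vy
E
python3 - <<'E'
from h import *
print(TG,back,xp)
plan([.55,-.12,.26],down(-5)); plan(TG+.13*back,RT)
E
```

```text
[0.5141056  0.15199064 0.05887817] [ 0.18304212 -0.71710622  0.67249851] [0.12716074 0.695579   0.70710678]
t 0.72 w [-37.2  -0.    0. ] |w| 37.2 d [ -11.4  306.9 -106.6] F [ 0.1 -0.9  0.1] grip 82.6
t 0.72 w [-120.3   -8.4   58.3] |w| 134.0 d [ 102.2  431.2 -235.7] F [ 0.1 -0.9  0.1] grip 82.6
```

Request:
{"method": "servo_tool", "body": {
  "commands": [
    [[-8,0,0,-3,59,-20,60],[-16,0,0,-6,118,-40,60],[-24,0,0,-8,177,-60,60],[-32,0,0,-10,236,-80,60],[-40,0,0,-12,295,-104,60]]
  ]
}}

```text
time: 1.35
position: [0.5437, -0.1319, 0.2604]
tool_rot: [0.03, 1.571, -0.03]
ft_force: [0.8, -0.3, -0.3]
grip_width: 0.689
```

```bash
python3 - <<'E'
from h import *
w,d=plan(TG+.16*back,RT); print(ctrl.get_state()["joint_positions"].round(2))
E
```

```text
t 1.35 w [-83.7 -24.9  46.4] |w| 98.9 d [ 93.9 169.   -6.8] F [ 0.8 -0.3 -0.3] grip 60.0
[ 0.72  0.15 -0.59  1.61  0.08  1.41  0.09]
```

Request:
{"method": "servo_tool", "body": {
  "commands": [
    [[-8.4,-2.5,4.6,0,20,0,45],[-16.8,-5,9.2,0,40,0,45],[-25.2,-7.5,13.9,0,60,0,45],[-33.6,-10,18.5,5,80,0,45],[-42,-12.5,23.2,10,100,0,45]]
  ]
}}

```text
time: 1.98
position: [0.5474, -0.0334, 0.2505]
tool_rot: [-0.223, 1.254, 0.83]
ft_force: [-0.0, 0.8, -0.3]
grip_width: 0.517
```

```bash
python3 - <<'E'
from h import *
w,d=plan(TG+.14*back,RT); print(ctrl.get_state()["joint_positions"].round(2))
E
```

```text
t 1.98 w [-41.6 -12.3  23.3] |w| 49.2 d [123.7  36.8  10.6] F [-0.   0.8 -0.3] grip 45.0
[ 0.88  0.17 -0.64  1.68 -0.35  1.37  1.03]
```

Request:
{"method": "servo_tool", "body": {
  "commands": [
    [[-8.4,-2.5,4.6,10,7,2,40],[-16.8,-5,9.2,30,14,4,40],[-25.2,-7.5,13.9,60,21,6,40],[-33.6,-10,18.6,92,28,8,40],[-41.6,-12.3,23.3,123,37,11,40]]
  ]
}}

```text
time: 2.6
position: [0.5401, 0.0506, 0.1524]
tool_rot: [-0.451, 0.76, 1.606]
ft_force: [0.6, -0.2, -0.4]
grip_width: 0.455
```

```bash
python3 - <<'E'
from h import *
w,d=plan(TG+.06*back,RT); print(ctrl.get_state()["joint_positions"].round(2))
panel("pics/c2.png",crop(vision.get_image("top"),115,190,88,4.5),crop(vision.get_image("side"),220,110,100,4))
E
```

```text
t 2.6 w [-0.1  0.  -0. ] |w| 0.1 d [80.4  0.5  1. ] F [ 0.6 -0.2 -0.4] grip 39.5
[ 0.86  0.58 -0.74  1.64 -0.38  1.42  1.79]
```

View pics/c2.png

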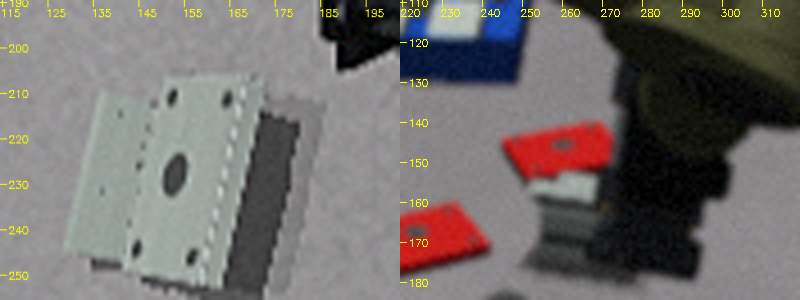

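Top crop shows the plate in the V-block undisturbed, with the tool at upper right near pixel (195,200). The side crop shows the gripper clear of the chuck and block. The pose matches the plan, so I approach along the plate.

Request:
{"method": "servo_tool", "body": {
  "commands": [
    [[0,0,0,20,0,0,36],[0,0,0,40,0,1,36],[0,0,0,60,0,1,36],[0,0,0,80,0,1,36],[0,0,0,95,0,1,36]]
  ]
}}

```text
time: 3.32
position: [0.5234, 0.1198, 0.091]
tool_rot: [-0.452, 0.764, 1.601]
ft_force: [0.1, -0.9, 0.2]
grip_width: 0.411
```

```bash
python3 - <<'E'
from h import *
w,d=plan(TG,RT)
panel("pics/c3.png",crop(vision.get_image("top"),115,190,88,4.5),crop(vision.get_image("side"),230,125,70,6))
E
```

```text
t 3.33 w [-0.3 -0.1  0.2] |w| 0.4 d [46.4  0.7 -1.4] F [ 0.1 -0.9  0.2] grip 35.8
```

View pics/c3.png

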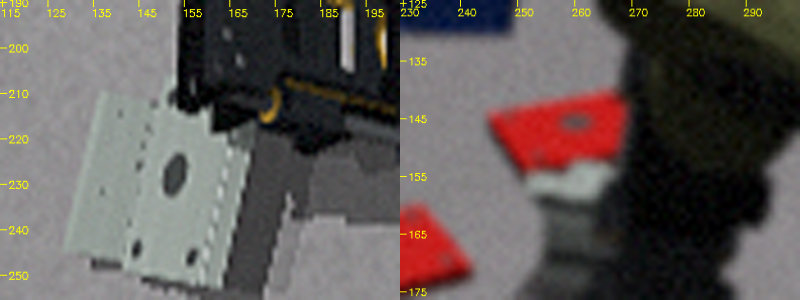

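The upper finger is over the plate near (165,215) and the lower one is hidden beyond it, as intended. I go in and close.

Request:
{"method": "servo_tool", "body": {
  "commands": [
    [[0,0,0,15,0,-0.5,36],[0,0,0,30,0.5,-1,36],[0,0,0,40,0.5,-1,36],[0,0,0,46,0.5,-1,36],[0,0,0,46,0.5,-1,36]]
  ]
}}

```text
time: 4.05
position: [0.5139, 0.1526, 0.0589]
tool_rot: [-0.45, 0.763, 1.604]
ft_force: [-0.2, 0.1, 0.3]
grip_width: 0.413
```

Request:
{"method": "servo_tool", "body": {
  "commands": [
    [[0,0,0,0,0,0,20],[0,0,0,0,0,0,14],[0,0,0,0,0,0,8],[0,0,0,0,0,0,8],[0,0,0,0,0,0,8]]
  ],
  "newtons": 8
}}

```text
time: 4.68
position: [0.5144, 0.1513, 0.0586]
tool_rot: [-0.451, 0.764, 1.602]
ft_force: [0.3, -3.1, -2.0]
grip_width: 0.138
```

Request:
{"method": "servo_tool", "body": {
  "commands": [
    [[0,0,0,0,0,0,5],[0,0,0,0,0,0,5],[0,0,0,0,0,-0.5,5]]
  ],
  "newtons": 55
}}

```text
time: 5.05
position: [0.5144, 0.1514, 0.0588]
tool_rot: [-0.451, 0.763, 1.603]
ft_force: [-0.7, -4.3, 0.3]
grip_width: 0.134
```

```bash
python3 - <<'E'
from h import *
s=ctrl.get_state(); T=R.from_rotvec(s["tool_rot"]); plan(s["position"]+[0,0,.1],T); print(s["position"])
E
```

```text
t 5.05 w [0. 0. 0.] |w| 0.0 d [-67.3  22.1  70.6] F [-0.7 -4.3  0.3] grip 11.6
[0.51438432 0.15141443 0.05876063]
```

Request:
{"method": "servo_tool", "body": {
  "commands": [
    [[0,0,0,-4,1,4,5],[0,0,0,-13,4,14,5],[0,0,0,-30,10,31,5],[0,0,0,-50,16,52,5],[0,0,0,-70,23,73,5]]
  ]
}}

```text
time: 5.68
position: [0.5134, 0.1522, 0.1635]
tool_rot: [-0.452, 0.763, 1.605]
ft_force: [-0.4, -0.7, -7.0]
grip_width: 0.133
```

```bash
cat >> h.py <<'E'
A=np.radians(4.8); fx=np.array([np.cos(A),np.sin(A),0]); fy=np.array([-fx[1],fx[0],0]); CO=np.array([.547,-.1345,.016])
bk=vz*c_-fy*s_; RF=R.from_matrix(np.column_stack([-bk,np.cross(fx,-bk),fx]))
def ftcp(x,y,z): # plate centre offset from corner (mm) -> TCP
    return CO+(fx*x+fy*(y-12)+vz*(z+11))/1e3
E
python3 - <<'E'
from h import *
plan(ftcp(-30,-75,160),RF); print(ctrl.get_state()["joint_positions"].round(2))
plan(TG+[0,-.05,.2],RF)
panel("pics/c4.png",crop(vision.get_image("top"),115,180,100,4),crop(vision.get_image("side"),230,105,80,5))
E
```

```text
t 5.67 w [ 78.9  14.4 -29.2] |w| 85.4 d [-287.    10.  -243.9] F [-0.4 -0.7 -7. ] grip 11.5
[ 0.81  0.48 -0.82  1.77 -0.47  1.31  1.72]
t 5.67 w [ 78.9  14.4 -29.2] |w| 85.4 d [-100.3   22.4   32.4] F [-0.4 -0.7 -7. ] grip 11.5
```

View pics/c4.png

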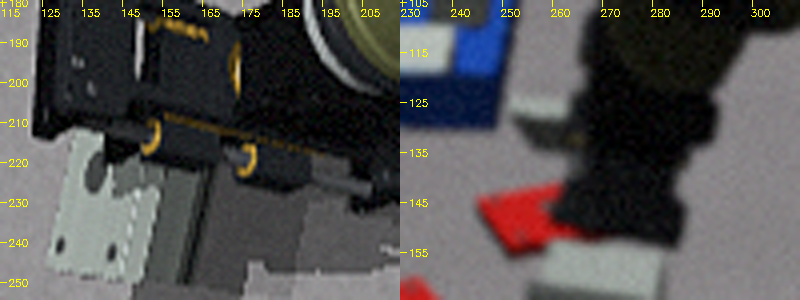

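The plate is held and clear of the block (ft_force z -7 N, about 0.7 kg). I carry it across while turning it upright.

Request:
{"method": "servo_tool", "body": {
  "commands": [
    [[6,1.1,-2.2,-22,1,-15,5],[14,2.6,-5.2,-50,2,-38,5],[22,4,-8.2,-80,3,-65,5],[30,5.5,-11.1,-110,4,-92,5],[38,6.9,-14,-140,5,-120,5]]
  ]
}}

```text
time: 6.4
position: [0.5178, -0.0331, 0.1719]
tool_rot: [-0.143, 1.224, 1.02]
ft_force: [-0.4, 0.3, -7.9]
grip_width: 0.136
```

```bash
python3 - <<'E'
from h import *
plan(ftcp(-30,-75,130),RF); print(ctrl.get_state()["joint_positions"].round(2))
E
```

```text
t 6.4 w [ 40.6   7.4 -15.2] |w| 44.0 d [ -95.9 -120.1 -113.8] F [-0.4  0.3 -7.9] grip 11.9
[ 0.91  0.31 -0.61  1.75 -0.4   1.36  1.22]
```

Request:
{"method": "servo_tool", "body": {
  "commands": [
    [[8,1.5,-3,-19,-24,-23,5],[16,2.9,-6,-38,-48,-46,5],[24.4,4.4,-9.1,-58,-72,-69,5],[32.5,5.9,-12.2,-77,-96,-91,5],[40.6,7.4,-15.2,-96,-120,-114,5]]
  ]
}}

```text
time: 7.02
position: [0.5251, -0.2227, 0.1563]
tool_rot: [0.184, 1.57, 0.315]
ft_force: [-0.3, 0.7, -8.0]
grip_width: 0.131
```

```bash
python3 - <<'E'
from h import *
plan(ftcp(-30,-75,100),RF); print(ctrl.get_state()["joint_positions"].round(2))
panel("pics/c5.png",crop(vision.get_image("top"),260,170,110,3.6),crop(vision.get_image("side"),210,150,100,4))
E
```

```text
t 7.03 w [-0.  -0.1 -0.2] |w| 0.2 d [ 27.6 -10.1  -0.8] F [-0.3  0.7 -8. ] grip 11.4
[ 0.84  0.36 -0.4   1.59 -0.13  1.38  0.57]
```

View pics/c5.png

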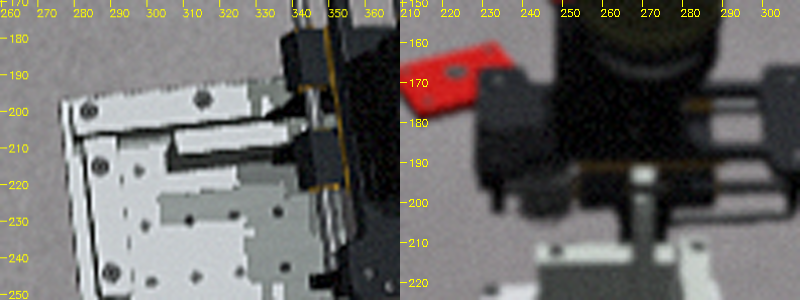

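```bash
python3 - <<'E'
from h import *
s=ctrl.get_state(); c=s["position"]+(fy*12-vz*11)/1e3
print("end expected",c+.05*fy+.038*vz,"seen",at("top",306.8,208.5,c[2]+.038))
print("bottom end expected px",proj("top",c+.05*fy-.038*vz),proj("side",c-.05*fy+.038*vz))
E
```

```text
end expected [ 0.51997211 -0.1645781   0.18292827] seen [ 0.5209274  -0.15694995  0.18292827]
bottom end expected px [307.21950664 214.60414796] [270.31962466 208.44930645]
```

```bash
cat >> h.py <<'E'
def wire(im,n,c,u,v,w,ang=0):
    s=400/w; h=int(w*.75); o=cv2.resize(im[v:v+h,u:u+w,::-1],(400,300),interpolation=cv2.INTER_CUBIC); o=cv2.convertScaleAbs(o,alpha=1.6,beta=15)
    q=o.copy(); P={}
    ca,sa=np.cos(ang),np.sin(ang); 
    for a in(-6,6):
        for b in(-50,50):
            for d in(-38,38):
                p=c+(fx*a+fy*b+vz*d)/1e3; P[a,b,d]=(proj(n,p)+.5-[u,v])*s
    for k in P:
        for l in P:
            if k<l and sum(i!=j for i,j in zip(k,l))==1: cv2.line(q,tuple(int(t) for t in P[k]),tuple(int(t) for t in P[l]),(0,0,255),1)
    return o,q
E
python3 - <<'E'
from h import *
s=ctrl.get_state(); c=s["position"]+(fy*12-vz*11)/1e3
a,b=wire(vision.get_image("top"),"top",c,285,185,66); e,f=wire(vision.get_image("side"),"side",c,240,175,66)
panel("pics/c6.png",a,b,e,f)
E
```

```text
(no output)
```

View pics/c6.png

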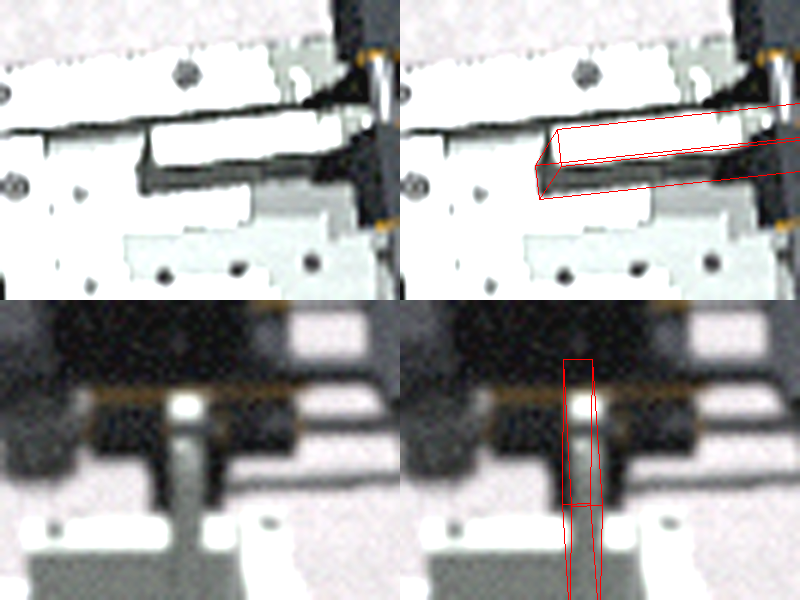

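Top panel: the far upper end of the plate at crop (150,125)-(150,165) lies about 1 px (2.5 mm) from the predicted wireframe. The strip is parallel to the fence and upright within about 1 degree, so the grasp is as assumed. I lower it in the free area.

Request:
{"method": "servo_tool", "body": {
  "commands": [
    [[0,0,0,15,-5,-1,5],[0,0,0,30,-10,-1,5],[0,0,0,45,-15,-1,5],[0,0,0,60,-20,-1,5],[0,0,0,70,-23,-1,5]]
  ]
}}

```text
time: 7.85
position: [0.5246, -0.2231, 0.0829]
tool_rot: [0.181, 1.567, 0.317]
ft_force: [0.3, 0.2, -8.4]
grip_width: 0.131
```

```bash
python3 - <<'E'
from h import *
plan(ftcp(-30,-75,38),RF); print(ctrl.get_state()["position"])
E
```

```text
t 7.85 w [ 0.2  0.1 -0.2] |w| 0.3 d [16.8 -6.1 -0.3] F [ 0.3  0.2 -8.4] grip 11.4
[ 0.52461579 -0.22310192  0.08287355]
```

Expected contact is at TCP z of about 0.065. I go down 14 mm, then in small steps.

Request:
{"method": "servo_tool", "body": {
  "commands": [
    [[0,0,0,5,-2,0,5],[0,0,0,9,-3,0,5],[0,0,0,12,-4,0,5],[0,0,0,14,-5,0,5],[0,0,0,14,-5,0,5]]
  ]
}}

```text
time: 8.48
position: [0.5252, -0.2238, 0.0695]
tool_rot: [0.18, 1.566, 0.316]
ft_force: [-0.2, -0.1, -7.2]
grip_width: 0.13
```

Request:
{"method": "servo_tool", "body": {
  "commands": [
    [[0,0,0,0.6,-0.2,0,5],[0,0,0,1.2,-0.4,0,5],[0,0,0,1.8,-0.6,0,5],[0,0,0,1.8,-0.6,0,5]]
  ]
}}

```text
time: 8.98
position: [0.5252, -0.2237, 0.0675]
tool_rot: [0.18, 1.566, 0.316]
ft_force: [-0.3, 0.7, -8.3]
grip_width: 0.134
```

Request:
{"method": "servo_tool", "body": {
  "commands": [
    [[0,0,0,0.5,-0.2,0,5],[0,0,0,1,-0.3,0,5],[0,0,0,1,-0.3,0,5]]
  ]
}}

```text
time: 9.35
position: [0.5252, -0.2237, 0.0665]
tool_rot: [0.18, 1.566, 0.316]
ft_force: [0.6, -0.7, -7.9]
grip_width: 0.13
```

Request:
{"method": "servo_tool", "body": {
  "commands": [
    [[0,0,0,0.5,-0.2,0,5],[0,0,0,1,-0.3,0,5],[0,0,0,1,-0.3,0,5]]
  ]
}}

```text
time: 9.72
position: [0.5252, -0.2236, 0.0655]
tool_rot: [0.18, 1.566, 0.316]
ft_force: [0.0, -0.1, -8.5]
grip_width: 0.134
```

Request:
{"method": "servo_tool", "body": {
  "commands": [
    [[0,0,0,0.5,-0.2,0,5],[0,0,0,1,-0.3,0,5],[0,0,0,1,-0.3,0,5]]
  ]
}}

```text
time: 10.1
position: [0.5254, -0.2238, 0.0651]
tool_rot: [0.18, 1.565, 0.316]
ft_force: [-0.9, -0.6, -2.2]
grip_width: 0.137
```

Request:
{"method": "servo_tool", "body": {
  "commands": [
    [[0,0,0,0.5,-0.2,0,5],[0,0,0,1,-0.3,0,5],[0,0,0,1,-0.3,0,5]]
  ]
}}

```text
time: 10.48
position: [0.5259, -0.2242, 0.0644]
tool_rot: [0.18, 1.564, 0.315]
ft_force: [-1.2, -2.3, 5.0]
grip_width: 0.135
```

Request:
{"method": "servo_tool", "body": {
  "commands": [
    [[0,0,0,0,0,0,5],[0,0,0,0,0,0,5],[0,0,0,-1,0.3,0,5],[0,0,0,-2,0.6,0,5],[0,0,0,-2,0.6,0,5]]
  ],
  "newtons": 4
}}

```text
time: 11.1
position: [0.5249, -0.2228, 0.0648]
tool_rot: [0.181, 1.567, 0.318]
ft_force: [1.3, 0.1, -4.2]
grip_width: 0.137
```

```bash
python3 - <<'E'
from h import *
s=ctrl.get_state();print(s["torque"].round(2))
plan(ftcp(-6,-75,38),RF); print(s["position"],np.array(s["joint_torque"]).round(1))
E
```

```text
[-0.54 -0.26 -0.07]
t 11.1 w [ 0.2  0.1 -0.2] |w| 0.3 d [-0.4 -0.8 23.5] F [ 1.3  0.1 -4.2] grip 11.9
[ 0.52485773 -0.2228364   0.06482967] [  0.3 -50.6  -5.4 -27.6  -1.4   1.3   0. ]
```

Request:
{"method": "servo_tool", "body": {
  "commands": [
    [[0,0,0,0,0,0,5],[0,0,0,0.6,-0.2,0,5],[0,0,0,0.6,-0.2,5,5],[0,0,0,0.6,-0.2,10,5],[0,0,0,0.6,-0.2,14,5]]
  ],
  "newtons": 45
}}

```text
time: 11.72
position: [0.5395, -0.2226, 0.0648]
tool_rot: [0.18, 1.566, 0.316]
ft_force: [-1.4, -0.6, -2.6]
grip_width: 0.139
```

Request:
{"method": "servo_tool", "body": {
  "commands": [
    [[0,0,0,0,0,1.5,5],[0,0,0,0,0,3,5],[0,0,0,0,0,4.5,5],[0,0,0,0,0,5,5]]
  ]
}}

```text
time: 12.22
position: [0.5442, -0.222, 0.0648]
tool_rot: [0.18, 1.566, 0.316]
ft_force: [-0.6, -0.6, -4.6]
grip_width: 0.137
```

Request:
{"method": "servo_tool", "body": {
  "commands": [
    [[0,0,0,0,0,1,5],[0,0,0,0,0,2,5],[0,0,0,0,0,2.5,5],[0,0,0,0,0,2.5,5]]
  ]
}}

```text
time: 12.72
position: [0.5468, -0.2218, 0.0649]
tool_rot: [0.18, 1.566, 0.316]
ft_force: [0.1, -0.6, -5.4]
grip_width: 0.133
```

Request:
{"method": "servo_tool", "body": {
  "commands": [
    [[0,0,0,0,0,0.5,5],[0,0,0,0,0,1,5],[0,0,0,0,0,1.5,5],[0,0,0,0,0,1.5,5]]
  ]
}}

```text
time: 13.22
position: [0.5482, -0.2217, 0.0649]
tool_rot: [0.18, 1.566, 0.316]
ft_force: [-0.9, 0.3, -5.8]
grip_width: 0.138
```

Request:
{"method": "servo_tool", "body": {
  "commands": [
    [[0,0,0,0.4,-0.1,0.5,5],[0,0,0,0.4,-0.1,1,5],[0,0,0,0.4,-0.1,1.5,5],[0,0,0,0.4,-0.1,1.5,5]]
  ]
}}

```text
time: 13.72
position: [0.5489, -0.2217, 0.0648]
tool_rot: [0.181, 1.567, 0.316]
ft_force: [-5.9, -0.7, 1.2]
grip_width: 0.136
```

Request:
{"method": "servo_tool", "body": {
  "commands": [
    [[0,0,0,0,0,0.5,5],[0,0,0,0,0,1,5],[0,0,0,0,0,1,5]]
  ]
}}

```text
time: 14.1
position: [0.5489, -0.2216, 0.0648]
tool_rot: [0.181, 1.569, 0.317]
ft_force: [-8.2, 0.6, 1.7]
grip_width: 0.135
```

Request:
{"method": "servo_tool", "body": {
  "commands": [
    [[0,0,0,1.1,3.3,-0.3,5],[0,0,0,2.2,6.6,-0.3,5],[0,0,0,3.2,10,-0.3,5],[0,0,0,4.2,13,-0.3,5],[0,0,0,5,15.2,-0.3,5]]
  ]
}}

```text
time: 14.72
position: [0.5478, -0.2082, 0.0648]
tool_rot: [0.18, 1.567, 0.312]
ft_force: [-5.5, -5.8, 1.6]
grip_width: 0.134
```

```bash
python3 - <<'E'
from h import *
s=ctrl.get_state();print(s["torque"].round(2),s["ft_force"].round(1),"fixture xyz",[round(float((s["position"]-CO)@e)*1e3,1) for e in(fx,fy,vz)])
plan(ftcp(-6,-50,38),RF)
c=s["position"]+(fy*12-vz*11)/1e3
a,b=wire(vision.get_image("top"),"top",c,275,185,66); e,f=wire(vision.get_image("side"),"side",c,240,185,66)
panel("pics/c7.png",a,b,e,f)
E
```

```text
[-1.05  1.34  0.35] [-5.5 -5.8  1.6] fixture xyz [-5.4, -73.5, 48.8]
t 14.72 w [0.1 0.1 0.1] |w| 0.1 d [ 3.3 11.  -0.6] F [-5.5 -5.8  1.6] grip 11.7
```

View pics/c7.png

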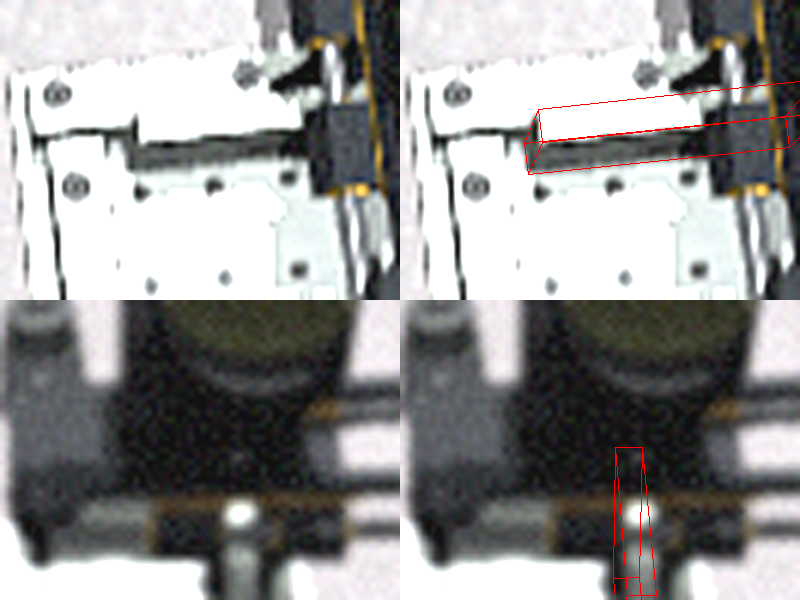

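```bash
python3 - <<'E'
from h import *
k=400/66
for nm,u,v,z in(("end bottom",129,172,.016),("end top",136,140,.092),("sf edge near",120,230,.06),("sf edge far",117,145,.06)):
    p=at("top",275+u/k-.5,185+v/k-.5,z)-CO; print(nm,[round(float(p@e)*1e3,1) for e in(fx,fy)])
E
```

```text
end bottom [-10.5, -11.7]
end top [-10.2, -9.3]
sf edge near [-37.4, -2.5]
sf edge far [-6.4, -5.0]
```

Request:
{"method": "servo_tool", "body": {
  "commands": [
    [[0,0,0,0.3,1,0,5],[0,0,0,0.6,2,0,5],[0,0,0,1,3,0,5],[0,0,0,1,3,0,5]]
  ]
}}

```text
time: 15.32
position: [0.5476, -0.2049, 0.0648]
tool_rot: [0.18, 1.567, 0.313]
ft_force: [-6.2, -5.0, 0.4]
grip_width: 0.133
```

The plate is flush on the back fence, with its end about 10 mm short of the side fence before this move. It slides with about 5 N of friction. I continue.

Request:
{"method": "servo_tool", "body": {
  "commands": [
    [[0,0,0,0.3,1,0,5],[0,0,0,0.6,2,0,5],[0,0,0,0.9,2.8,0,5],[0,0,0,0.9,2.8,0,5]]
  ]
}}

```text
time: 15.82
position: [0.5473, -0.202, 0.0648]
tool_rot: [0.18, 1.567, 0.313]
ft_force: [-6.3, -3.7, 1.4]
grip_width: 0.13
```

Request:
{"method": "servo_tool", "body": {
  "commands": [
    [[0,0,0,0.15,0.5,0,5],[0,0,0,0.3,1,0,5],[0,0,0,0.45,1.5,0,5],[0,0,0,0.45,1.5,0,5]]
  ]
}}

```text
time: 16.32
position: [0.5472, -0.2005, 0.0648]
tool_rot: [0.18, 1.567, 0.313]
ft_force: [-6.4, -3.7, 0.4]
grip_width: 0.133
```

Request:
{"method": "servo_tool", "body": {
  "commands": [
    [[0,0,0,0.15,0.5,0,5],[0,0,0,0.3,1,0,5],[0,0,0,0.45,1.5,0,5],[0,0,0,0.45,1.5,0,5]]
  ]
}}

```text
time: 16.82
position: [0.5471, -0.1989, 0.0648]
tool_rot: [0.18, 1.567, 0.313]
ft_force: [-6.3, -3.8, 1.2]
grip_width: 0.136
```

Request:
{"method": "servo_tool", "body": {
  "commands": [
    [[0,0,0,0.15,0.5,0,5],[0,0,0,0.3,1,0,5],[0,0,0,0.45,1.5,0,5],[0,0,0,0.45,1.5,0,5]]
  ]
}}

```text
time: 17.32
position: [0.547, -0.1981, 0.0648]
tool_rot: [0.179, 1.567, 0.311]
ft_force: [-6.1, -5.7, 0.1]
grip_width: 0.138
```

Request:
{"method": "servo_tool", "body": {
  "commands": [
    [[0,0,0,0.15,0.5,0,5],[0,0,0,0.3,1,0,5],[0,0,0,0.5,1.5,0,5],[0,0,0,0.6,2,0,5],[0,0,0,0.6,2,0,5]]
  ]
}}

```text
time: 17.95
position: [0.547, -0.1981, 0.0649]
tool_rot: [0.178, 1.566, 0.308]
ft_force: [-5.3, -8.5, 0.5]
grip_width: 0.129
```

```bash
python3 - <<'E'
from h import *
s=ctrl.get_state();print(s["torque"].round(2),s["ft_force"].round(1),"fixture xyz",[round(float((s["position"]-CO)@e)*1e3,1) for e in(fx,fy,vz)])
plan(ftcp(-6,-50,38),RF)
E
```

```text
[-1.85  1.17  0.33] [-5.3 -8.5  0.5] fixture xyz [-5.3, -63.4, 48.9]
t 17.95 w [0.  0.2 0.3] |w| 0.3 d [ 0.3  1.3 -0.7] F [-5.3 -8.5  0.5] grip 11.2
```

Request:
{"method": "servo_tool", "body": {
  "commands": [
    [[0,0,0,0,0,0,5],[0,0,0,0.5,0.7,1,5],[0,0,0,1.0,1.4,2,5],[0,0,0,1.3,2.1,3,5],[0,0,0,1.3,2.4,3,5]]
  ],
  "newtons": 58
}}

```text
time: 18.58
position: [0.5471, -0.198, 0.0649]
tool_rot: [0.177, 1.571, 0.305]
ft_force: [-12.7, -13.3, 7.5]
grip_width: 0.133
```

Request:
{"method": "servo_tool", "body": {
  "commands": [
    [[0,0,0,0.2,0.7,0.7,5],[0,0,0,0.4,1.4,1.4,5],[0,0,0,0.5,1.8,2,5],[0,0,0,0.5,1.8,2,5]]
  ]
}}

```text
time: 19.08
position: [0.5471, -0.198, 0.0649]
tool_rot: [0.177, 1.574, 0.303]
ft_force: [-17.1, -15.6, 10.8]
grip_width: 0.135
```

```bash
python3 - <<'E'
from h import *
s=ctrl.get_state();print(s["torque"].round(2),s["ft_force"].round(1),"fixture xyz",[round(float((s["position"]-CO)@e)*1e3,1) for e in(fx,fy,vz)])
plan(ftcp(-6,-50,38),RF)
c=CO+(-6*fx-50*fy+38*vz)/1e3
t=vision.get_image("top")
a,b=wire(t,"top",c,275,185,66); e,f=wire(vision.get_image("side"),"side",c,230,190,66)
panel("pics/c8.png",a,b,e,f)
E
```

```text
[-2.59  3.74  1.31] [-17.1 -15.6  10.8] fixture xyz [-5.2, -63.3, 48.9]
t 19.07 w [-0.2 -0.3  0.5] |w| 0.6 d [ 0.3  1.3 -0.8] F [-17.1 -15.6  10.8] grip 11.8
```

View pics/c8.png

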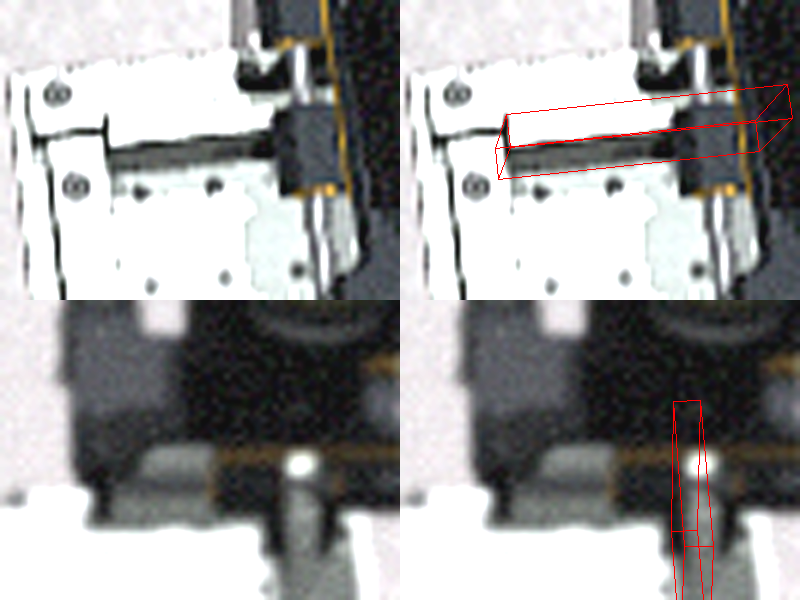

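The plate end meets the side fence (crop (108,120)) and the face is on the back fence. F = (-17, -16, +11) N. Pressing at the grip height has leaned the tool about 0.5 degrees towards both fences, so I rotate back to keep the lower part flush too.

Request:
{"method": "servo_tool", "body": {
  "commands": [
    [[0,-0.2,0.3,0,0,0,5],[0,-0.4,0.5,0,0,0,5],[0,-0.5,0.7,0,0,0,5],[0,-0.5,0.7,0,0,0,5]]
  ]
}}

```text
time: 19.68
position: [0.5472, -0.198, 0.0648]
tool_rot: [0.187, 1.565, 0.312]
ft_force: [-16.4, -16.1, 10.3]
grip_width: 0.136
```

```bash
cat > st.py <<'E'
from h import *
s=ctrl.get_state(); F=s["ft_force"];t=s["torque"]; m=np.array([fx,fy,vz])
print(round(s["time"],2),"F fix",(m@F).round(1),"M fix",(m@t).round(2),"ratio My/Fx",round((m@t)[1]/(m@F)[0],3),"pos",(m@(s["position"]-CO)*1e3).round(2))
D=R.from_rotvec(s["tool_rot"])*RF.inv(); print("rot off RF in fixture axes deg",(m@np.degrees(D.as_rotvec())).round(2))
E
python3 st.py
```

```text
19.68 F fix [-17.7 -14.7  10.3] M fix [-2.66  4.14  1.4 ] ratio My/Fx -0.234 pos [ -5.16 -63.24  48.79]
rot off RF in fixture axes deg [ 0.17 -0.17 -0.24]
```

Request:
{"method": "servo_tool", "body": {
  "commands": [
    [[0,-0.2,0.1,0,0,0,5],[0,-0.4,0.2,0,0,0,5],[0,-0.4,0.2,0,0,0,5]]
  ]
}}

```text
time: 20.05
position: [0.5471, -0.1979, 0.0648]
tool_rot: [0.19, 1.558, 0.314]
ft_force: [-17.0, -14.6, 11.3]
grip_width: 0.133
```

```bash
python3 st.py
```

```text
20.05 F fix [-18.2 -13.1  11.3] M fix [-2.7   4.28  1.51] ratio My/Fx -0.235 pos [ -5.16 -63.19  48.79]
rot off RF in fixture axes deg [ 0.36 -0.55 -0.34]
```

Request:
{"method": "servo_tool", "body": {
  "commands": [
    [[-0.2,0.15,-0.1,0.1,0.4,0,5],[-0.4,0.3,-0.2,0.3,0.8,0,5],[-0.4,0.3,-0.2,0.3,0.8,0,5],[-0.4,0.3,-0.2,0.3,0.8,0,5]]
  ]
}}

```text
time: 20.55
position: [0.5471, -0.198, 0.0648]
tool_rot: [0.182, 1.562, 0.315]
ft_force: [-16.7, -16.3, 11.0]
grip_width: 0.13
```

```bash
python3 st.py; python3 - <<'E'
from h import *
t=vision.get_image("top")
c=cv2.resize(t[175:250,262:362,::-1],(800,600),interpolation=cv2.INTER_CUBIC); cv2.imwrite("pics/c9.png",c)
E
```

```text
20.55 F fix [-18.  -14.9  11. ] M fix [-2.77  4.23  1.3 ] ratio My/Fx -0.234 pos [ -5.24 -63.27  48.76]
rot off RF in fixture axes deg [ 0.11 -0.39  0.05]
```

View pics/c9.png

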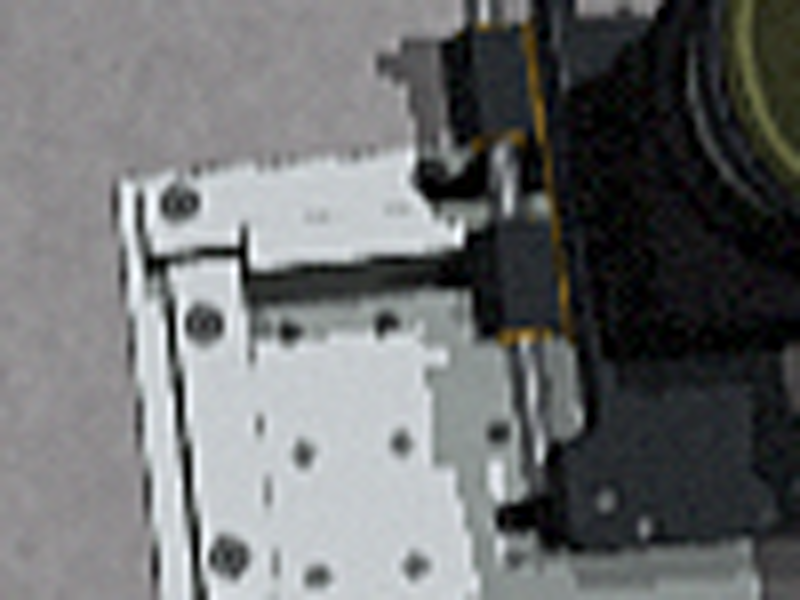

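The plate stands in the corner, its end on the side fence edge at about (247,270) and its face on the back fence. The force is steady at (-18, -15, +11) N in the fixture axes. I hand in.

```bash
python3 -c "
from bench import close_job; close_job()"
```

```text
the job is handed in; nothing more can be done
```

I lifted the bare steel plate out of the V-block and stood it upright on a long edge on the base plate of the larger bare fixture. Then I slid it gently to the back fence and along to the side fence, and handed in at about 20.6 s of 54 s with it still gripped at 58 N.

**Holding force:** the last reading showed about 18 N into the back fence, 15 N into the side fence and 11 N down.

**Position:** the gripper stopped within about 1.3 mm of where the plate-home estimate puts it. The last picture shows the plate's end at the side fence and its face along the back fence.

**Flushness, not fully settled:**
- The first firm press leaned the tool about 0.5° towards both fences, so I rotated it back.
- The force and moment readings then suggested the back fence was pushing near mid-height of the contact, as it should if the face is flush. That is an inference; the camera cannot resolve gaps under about 1 mm.
- A remaining tilt of about 0.4° between tool and fence is probably taken up in the grip, and I could not confirm that.

**Bystanders:** the arm's path was planned clear of the chuck, hex key and bottle, and no unexpected forces appeared. I took no last full picture to confirm they had not moved.

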